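# Index the hand jigger and swing its template over the bowl

### The job

Get the hand jigger ready to shape the bowl: first turn the wheel by pushing on a spoke with a fingertip until the red spoke points straight at the brass-coloured pin, then push the green template arm round over the bowl until it comes up against its stop. Pick nothing up, do not touch the bowl, and leave everything else on the bench where it is. Finish with the wheel still lined up and the arm still home.

Things in the scene. Friction and masses are not known exactly. Their poses are not given: they have to be found in the camera images.
- jigger: The hand jigger's grey cast base, fixed to the bench: a round plate of radius 195 mm, 20 mm thick, plus a square foot (180 mm wide, out to 320 mm along +y) that carries the arm's post. Origin: on the bench, under the wheel's axis; the post's axis stands 220 mm from it along +y, z is up.
- wheel_axis (a point): Point on the wheel's vertical axis at the spokes' mid height, 54 mm above the bench; axes as the jigger. On top of the wheel is an aluminium head of radius 72 mm, from 76 to 90 mm above the bench, on which the bowl stands.
- red_tip (a point): Centre of the red spoke's outer end, 150 mm from the wheel's axis, 54 mm above the bench; x points outward along the spoke, z up, turning with the wheel. Four bar spokes stand 90 degrees apart (one red, three bare steel), each 16 mm wide, 18 mm high (45 to 63 mm above the bench), reaching 150 mm from the axis: free to push between 80 and 150 mm from it.
- wheel (a joint): Angle of the wheel in rad, growing anticlockwise seen from above; range -3 to 3 (starts near 0). It turns against a friction of about 0.15 N m (1 to 2 N at a spoke's end) and stays where it is left.
- brass_pin: Fixed brass-yellow upright pin with a ball head of 20 mm diameter, stem 12 mm, top 92 mm above the bench; stands on the base plate just outside the spokes' circle (its axis 161 to 186 mm from the wheel's axis). Origin: centre of its foot, 20 mm above the bench.
- black_pin: Fixed pin of the same shape, black: not the one wanted. The two change places between starts.
- post_pivot (a point): Point on the post's vertical axis at the template arm's mid height, 198 mm above the bench; axes as wheel_axis. Post and arm hub have a radius of 28 mm, top 233 mm above the bench.
- bar_mid (a point): Point in the green template arm, 140 mm from the pivot, 198 mm above the bench; -y points outward along the arm. The arm is a level bar 24 mm wide, 186 to 210 mm above the bench, reaching 245 mm from the pivot, then a black grip (radius 13 mm) to 275 mm. A brass template plate hangs under it, 195 to 245 mm from the pivot, down to 166 mm above the bench.
- template_arm (a joint): Swing of the template arm in rad: 0 = against its stop, the arm pointing from the post to the wheel's axis, template over the bowl; grows as it swings out (clockwise from above, towards the robot); starts at 1.25 to 1.65. Friction about 0.22 N m (2 N at 140 mm); it stays where it is left; the stop is firm, with no spring back.
- bowl: Loose beige bowl standing upright in the middle of the wheel head, rim radius 45 mm, 58 mm high (rim about 148 mm above the bench). Origin: centre of its foot. It rides round with the wheel.
- tin: Loose blue tin, radius 21 mm, 45 mm high, standing on the jigger's square foot behind the post. Origin: centre of its underside.
- jug: Loose yellow mug, radius 45 mm, 130 mm high, on the bench. Origin: centre of its underside.
- vase: Loose red clay vase, radius 55 mm, 150 mm high, on the bench. Origin: centre of its underside.
- jar: Loose amber jar, radius 36 mm, 100 mm high, on the bench. Origin: centre of its underside.
- cup: Loose red clay cup, rim radius 38 mm, 75 mm high, on the bench. Origin: centre of its underside.
- brush: Loose wooden brush lying on the bench at the left, about 200 mm long.
- clay_block: Loose block of clay, 110 x 80 x 55 mm, on the bench at the far left. Origin: centre of its underside.

How it is judged:
By the outcome, as a careful person would: the job done as asked, in the order asked, and still so for the second after the job is handed in, with the robot touching nothing.
It also fails if it takes over 58 s, if anything falls off the work surface, if the arm or the gripper's body presses on something with over 40 N, if the wrist force passes 120 N, or if a joint passes its speed limit or range.

### The arm

A 6-joint arm with a two-finger parallel gripper is mounted at the origin on the work surface. World frame = base frame: x ahead of the robot, y to its left, z up, the work surface at z = 0. Lengths are in m, angles in degrees, forces in N, time in s.
With the tool pointing down it reaches from about 0.25 to 0.725 m from the base axis. Payload 9.7 kg.
Tool frame: the origin (TCP) lies between the finger pads; the fingertips stand 25 mm ahead of it and the grasp point (between the pads) lies 6 mm ahead of it; z points along the fingers, y is the line along which they close (so a half turn about z gives the same grasp; the last joint's range is limited). The gripper opens to 85 mm and grips with 20 to 120 N. Pads are 22 mm wide; open, the fingers measure 114 mm over their backs; the gripper's body (76 mm by 85 mm) begins 54 mm behind the grasp point. The pads swing forward as they close: fully open they stand 13 mm farther back than shut.
Start: joints at [-70.703, 4.979, 10.078, 95.1, 0, 90], TCP at [0.182, -0.519, 0.256] pointing down, gripper open.
Joint ranges: [-179.16, 179.16], [-48.56, 103.87], [-65.8, 70.77], [-126.05, 130.52], [-82.76, 87.17], [-180, 180]. Speed limits (degrees/s): [127.2, 127.2, 147.25, 180, 180, 180].

### API

Orientations are given as [roll, pitch, yaw] about the fixed x, y, z axes, in that order (R = Rz(yaw) Ry(pitch) Rx(roll)).
In Python, from workcell import bot, vision, ticket gives the robot as it stands (bot), with the cameras (vision) and the job (ticket).
- The arm moves only by the shell command python3 drive.py 'ROWS' [FORCE]. ROWS is a JSON list that holds a single list of rows (three levels of brackets), with 1 to 5 rows, each of 5 numbers: dx, dy, dz in m, then a turn about the tool's z in degrees, then the finger opening in m; each row is the pose to reach, as a shift and turn from the pose commanded when the command began, along the tool's axes at that moment; what a row does not reach only later rows make up. A row lasts 1/12 s, in which the tool goes at most 0.0417 m and 7.16 degrees, less where a joint would pass 70% of its speed; a pose out of reach is approached as far as the arm can. The fingers move at their own pace and stop on an object; FORCE is the grip in N (left out, the last holds). Time passes only in rows, so rows that do not move let the fingers close. It prints the time, the measured TCP pose, the force, the opening and the grip force at its end. Input that does not fit is refused with a message, and nothing moves.
- bot.get_obs(): the state, without advancing time (a new reading comes with each control period).
- vision.camera(name): name is "scene" or "top"; returns the picture (480x640x3 uint8, blue, green, red); there is no depth.
- vision.camera_info(name): a dict with "mtx" (3x3 intrinsics, pixels), "extrinsics" (4x4, takes a point from camera to world coordinates). Camera axes: x right, y down, z forward; pixel columns grow to the right and rows downward; lengths in m; the calibration is good to about 2 mm. A picture is of the moment at which its call begins. camera_info takes no time and is no camera call.
- ticket.job_done(): hands the job in; it is judged then, once.
The state is a dict: "time": time; "q": joint angles; "qd": joint speeds; "joint_efforts": joint torques, N m; "ee_pos": TCP position; "tcp_rot": TCP orientation; "wrist_force": force on the tool from outside, world axes, zero at the start; "torque": the same for the moment, N m; "opening": finger opening in m; "grasp_force": force on a finger pad.
Only numpy, scipy, OpenCV 4.12 (cv2) and the standard library are available. Lean on these libraries where they do the work, as an engineer would, in place of code of your own. Each camera call takes 0.05 s, during which the arm holds its last target. There are 200 camera calls.

## Working session

There is one attempt and no reset: what is moved stays moved. The work goes in short steps, Python scripts to look and compute and a shell command to move; the robot and the scene stay as the last step left them, time stands still between calls to the robot, and variables do not carry over. Pictures are saved under pics/ and viewed, at most 10 in all, crops included, and the job is handed in when it is done.

```bash
ls; mkdir -p pics
python3 - <<'E'
from workcell import bot, vision, ticket
import cv2
for n in("scene","top"):
    cv2.imwrite(f"pics/{n}0.png",vision.camera(n)); i=vision.camera_info(n); print(n,i["mtx"],i["extrinsics"])
o=bot.get_obs(); print(o["time"],o["ee_pos"],o["tcp_rot"],o["opening"])
E
```

```text
drive.py
pics
workcell.py
scene [[617.89379719   0.         316.02991799]
 [  0.         617.89379719 250.16442147]
 [  0.           0.           1.        ]] [[-0.11254584  0.5767753  -0.8091129   1.66667949]
 [ 0.99352035  0.05234373 -0.10088334  0.13826521]
 [-0.01583503 -0.81522413 -0.57892906  0.9513626 ]
 [ 0.          0.          0.          1.        ]]
top [[488.1679233    0.         315.36470926]
 [  0.         488.1679233  239.63172263]
 [  0.           0.           1.        ]] [[ 0.02398619 -0.9889773   0.14611148  0.3202077 ]
 [-0.99949091 -0.02064776  0.02432259 -0.03941389]
 [-0.02103762 -0.14662051 -0.98896908  1.43238833]
 [ 0.          0.          0.          1.        ]]
0.1 [ 0.18167459 -0.51895338  0.25566791] [-1.79934326e+02 -1.06209615e-04  1.92956518e+01] 0.08546362958551558
```

View pics/scene0.png

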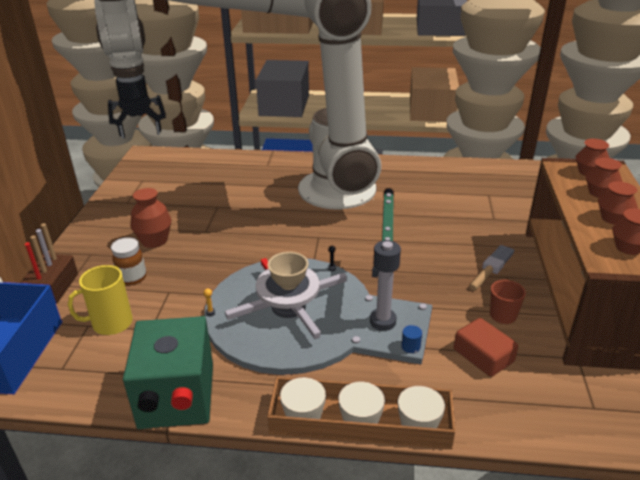

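View pics/top0.png

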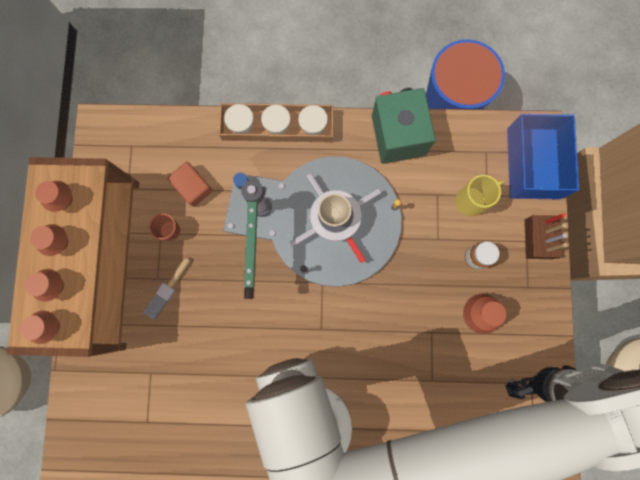

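The scene view shows the wheel with the brass pin at about (209,297) and the black pin at (332,255). In the top view, the brass pin is at (397,204), the black pin at (304,268) and the red tip at (362,260). The post is at (252,190) and the green arm runs down to (249,295).

```bash
cat > h.py <<'E'
from workcell import bot, vision, ticket
import cv2, numpy as np
def ray(n,u,v):
    i=vision.camera_info(n);E=np.array(i["extrinsics"]);d=E[:3,:3]@np.linalg.solve(np.array(i["mtx"]),[u,v,1]);return E[:3,3],d/np.linalg.norm(d)
def plane(n,p,z):
    o,d=ray(n,*p);return (o+d*(z-o[2])/d[2])
def tri(a,b):
    o1,d1=ray("top",*a);o2,d2=ray("scene",*b)
    s=np.linalg.lstsq(np.c_[d1,-d2],o2-o1,rcond=None)[0];p,q=o1+s[0]*d1,o2+s[1]*d2
    return (p+q)/2,np.linalg.norm(p-q)
def mask(im,lo,hi,box):
    x0,y0,x1,y1=box;h=cv2.cvtColor(im,cv2.COLOR_BGR2HSV);m=cv2.inRange(h,lo,hi);k=np.zeros_like(m);k[y0:y1,x0:x1]=m[y0:y1,x0:x1];return k
def big(m):
    c=cv2.findContours(m,0,cv2.CHAIN_APPROX_NONE)[0];return max(c,key=cv2.contourArea)
RED=((0,170,110),(8,255,255));BR=((12,150,130),(28,255,255));GR=((65,70,40),(95,255,200))
def cen(m): 
    y,x=np.nonzero(m);return np.array([x.mean(),y.mean()])
E
python3 - <<'E'
from h import *
t=cv2.imread("pics/top0.png");s=cv2.imread("pics/scene0.png")
np.set_printoptions(precision=4,suppress=True)
# plate: grey mask
m=mask(t,(90,20,70),(115,110,190),(225,150,410,290));c=big(m);h=cv2.convexHull(c)[:,0]
P=np.array([plane("top",p,.02)[:2] for p in h.astype(float)])
print("plate hull",P.min(0),P.max(0),len(P))
Q=P[P[:,1]<0.0]
A=np.c_[2*Q,np.ones(len(Q))];r=np.linalg.lstsq(A,(Q**2).sum(1),rcond=None)[0];print("circle",r[:2],np.sqrt(r[2]+r[0]**2+r[1]**2))
mb=mask(t,*BR,(385,190,410,215));ms=mask(s,*BR,(195,280,225,325))
ys,xs=np.nonzero(ms);print("brass top",cen(mb),mb.sum()/255,"scene",xs.min(),xs.max(),ys.min(),ys.max())
print("brass on .082",plane("top",cen(mb),.082))
for b in ys[:1]: print(tri(cen(mb),(xs[ys<ys.min()+8].mean(),ys.min()+4)))
mr=mask(t,*RED,(335,225,375,270));bx=cv2.minAreaRect(big(mr));bp=cv2.boxPoints(bx)
print("red",bx,[plane("top",p,.063)[:2] for p in bp])
mg=mask(t,*GR,(235,180,270,305));bg=cv2.minAreaRect(big(mg));print("green",bg,[plane("top",p,.21)[:2] for p in cv2.boxPoints(bg)])
# bowl rim
mB=mask(t,(10,40,90),(30,150,255),(310,185,360,235));e=cv2.minEnclosingCircle(big(mB));print("bowl",e,plane("top",e[0],.148))
v=np.hstack([cv2.resize(t[140:310,215:415],(800,600)[:2] and (640,544))]);cv2.imwrite("pics/c1.png",v)
E
```

```text
plate hull [0.6767 0.204 ] [0.723 0.243] 8
circle [0. 0.] 0.0
brass top [397.3  203.15] 20.0 scene 203 211 288 310
brass on .082 [ 0.6284 -0.2346  0.082 ]
(array([ 0.6296, -0.2366,  0.0786]), np.float64(0.002945789289633958))
red ((357.2752990722656, 252.1404571533203), (17.70196533203125, 2.6499948501586914), 57.9946174621582) [array([ 0.5084, -0.1082]), array([ 0.5125, -0.1145]), array([ 0.4704, -0.1414]), array([ 0.4663, -0.1351])]
green ((250.6575164794922, 235.37640380859375), (7.340890884399414, 67.06707000732422), 2.4895529747009277) [array([0.4231, 0.1647]), array([0.5957, 0.1649]), array([0.5952, 0.146 ]), array([0.4227, 0.1461])]
bowl ((334.7185974121094, 209.94406127929688), 16.779096603393555) [ 0.5915 -0.0578  0.148 ]
```

View pics/c1.png

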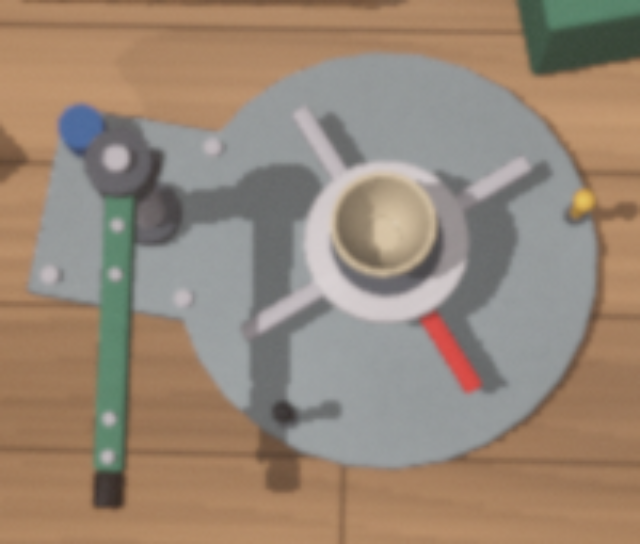

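Run:
```python
from h import *
np.set_printoptions(precision=4,suppress=True)
t=cv2.imread("pics/top0.png")
f=lambda x,y,z:plane("top",(x/3.2+215,y/3.2+140),z)[:2]
for n,a in dict(headc=(387,242,.09),post=(117,157,.233),t1=(300,112,.063),t2=(525,162,.063),t3=(248,332,.063),red=(472,388,.063),black=(284,412,.082),grip=(108,490,.211),gripend=(108,507,.2)).items(): print(n,f(*a))
hsv=cv2.cvtColor(t,cv2.COLOR_BGR2HSV)
m=((hsv[...,1]<75)&(hsv[...,2]>60)).astype(np.uint8)*255; k=np.zeros_like(m);k[148:292,218:408]=m[148:292,218:408]
h=cv2.convexHull(big(k))[:,0].astype(float);P=np.array([plane("top",p,.02)[:2] for p in h]);Q=P[(P[:,1]<0.02)]
r=np.linalg.lstsq(np.c_[2*Q,np.ones(len(Q))],(Q**2).sum(1),rcond=None)[0];print("circle",r[:2],np.sqrt(r[2]+r[0]**2+r[1]**2),len(Q))
c=f(386.2,248.5,.063);
for nm,p in(("red",f(472,388,.063)),("brass",np.array([.6290,-.2352])),("post",f(117,157,.233))):
    d=p-c;print(nm,np.hypot(*d),np.degrees(np.arctan2(d[1],d[0])))
print(c)
```

```text
headc [ 0.5876 -0.0623]
post [0.6233 0.1546]
t1 [0.7112 0.0179]
t2 [ 0.6685 -0.1852]
t3 [0.5094 0.0588]
red [ 0.4638 -0.1398]
black [0.4374 0.0241]
grip [0.3622 0.1537]
gripend [0.3493 0.1548]
circle [ 0.5893 -0.0611] 0.19523058914770763 24
red 0.14562598286719705 -147.81433096103456
brass 0.17800731996125557 -76.3842696505336
post 0.2198269804459394 80.50759453579853
[ 0.5871 -0.0622]
```

```bash
cat >> h.py <<'E'
C=np.array([.588,-.062])
def rel(x,y,z,yaw,frm=None):
    o=bot.get_obs();p=np.array(o["ee_pos"]) if frm is None else np.array(frm[:3]);w=o["tcp_rot"][2] if frm is None else frm[3]
    c,s=np.cos(np.radians(w)),np.sin(np.radians(w));dx,dy=x-p[0],y-p[1]
    return np.round([c*dx+s*dy, s*dx-c*dy, p[2]-z, -((yaw-w+180)%360-180)],4)
def push(phi,r=.12,d=.0225):
    a=np.radians(phi);return C+r*np.array([np.cos(a),np.sin(a)])-d*np.array([-np.sin(a),np.cos(a)])
E
python3 - <<'E'
from h import *
p=push(-147.8,d=.048);print(p,rel(*p,.256,32.2))
E
```

```text
[ 0.46087876 -0.08532788] [ 4.06800e-01 -3.17000e-01 -3.00000e-04 -1.29043e+01]
```

```bash
python3 drive.py '[[[0.033, -0.025, 0, 0, 0], [0.065, -0.05, 0, 0, 0], [0.098, -0.075, 0, 0, 0], [0.13, -0.1, 0, 0, 0], [0.163, -0.126, 0, 0, 0]]]' 20
python3 drive.py '[[[0.033, -0.025, 0, 0, 0], [0.065, -0.05, 0, 0, 0], [0.098, -0.075, 0, 0, 0], [0.13, -0.1, 0, 0, 0], [0.163, -0.126, 0, 0, 0]]]'
python3 - <<'E'
from h import *
p=push(-147.8,d=.048);print(p,rel(*p,.256,32.2))
E
```

```text
time: 0.52
ee_pos: [0.2941, -0.345, 0.2559]
tcp_rot: [-180.0, 0.0, 19.3]
wrist_force: [0.9, -0.1, 0.2]
opening: 0.0256
grasp_force: 0.0
time: 0.93
ee_pos: [0.4063, -0.1722, 0.2562]
tcp_rot: [180.0, -0.0, 19.3]
wrist_force: [0.5, -0.4, -0.4]
opening: -0.0003
grasp_force: 0.0
[ 0.46087876 -0.08532788] [ 8.02000e-02 -6.40000e-02  2.00000e-04 -1.29134e+01]
```

```bash
python3 drive.py '[[[0.03, -0.024, 0, -6.5, 0], [0.06, -0.048, 0, -12.9, 0], [0.080, -0.064, 0, -12.9, 0], [0.080, -0.064, 0, -12.9, 0]]]'
python3 drive.py '[[[0, 0, 0.037, 0, 0], [0, 0, 0.074, 0, 0], [0, 0, 0.11, 0, 0], [0, 0, 0.11, 0, 0], [0, 0, 0.11, 0, 0]]]'
python3 - <<'E'
from h import *
p=push(-147.8,d=.048);print(p,rel(*p,.071,32.2))
a=vision.camera("top")[150:290,260:420];b=vision.camera("scene")[210:370,190:430]
cv2.imwrite("pics/c2.png",np.vstack([cv2.resize(a,(480,420)),cv2.resize(b,(480,320))])[:600] if 0 else np.hstack([cv2.resize(a,(400,350)),cv2.resize(b,(400,267),).repeat(1,0) if 0 else cv2.copyMakeBorder(cv2.resize(b,(400,267)),0,83,0,0,0)]))
E
```

```text
time: 1.27
ee_pos: [0.4618, -0.0838, 0.2555]
tcp_rot: [-179.9, -0.0, 32.5]
wrist_force: [-0.1, 0.5, 0.0]
opening: 0.0
grasp_force: 0.0
time: 1.68
ee_pos: [0.4589, -0.0874, 0.1455]
tcp_rot: [-179.9, 0.2, 32.2]
wrist_force: [0.6, -1.0, 0.0]
opening: -0.0001
grasp_force: 0.0
[ 0.46087876 -0.08532788] [ 0.0028 -0.0007  0.0745 -0.0371]
```

View pics/c2.png

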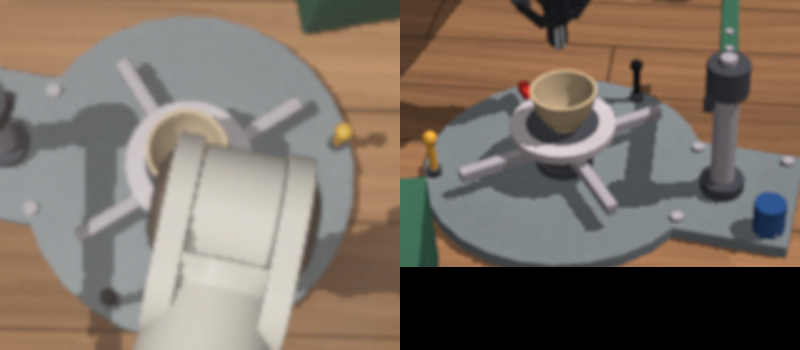

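The fingertips hang clear above the wheel, beside the red spoke on the black-pin side. The bowl and pins are clear of them, so I descend.

```bash
python3 drive.py '[[[0.003, -0.0005, 0.037, 0, 0], [0.003, -0.0005, 0.0745, 0, 0], [0.003, -0.0005, 0.0745, 0, 0], [0.003, -0.0005, 0.0745, 0, 0]]]'
python3 - <<'E'
from h import *
frm=[*push(-147.8,d=.048),.071,32.2]
print(rel(*push(-147.8,d=.026),.071,32.2))
q=[*push(-147.8,d=.024),.071,32.2]
for ph in (-140.6,-133.4,-126.2,-119): print(rel(*push(ph,d=.0225),.071,ph+180,q))
cv2.imwrite("pics/c3.png",vision.camera("scene")[180:370,170:440])
E
```

```text
time: 2.12
ee_pos: [0.4624, -0.0854, 0.0731]
tcp_rot: [-180.0, 0.0, 32.2]
wrist_force: [1.1, -0.7, 0.8]
opening: -0.0001
grasp_force: 0.0
[-0.0013  0.0211  0.0021 -0.0165]
[-1.90e-03  1.67e-02  0.00e+00 -7.20e+00]
[-1.80e-03  3.20e-02  0.00e+00 -1.44e+01]
[ 1.00e-04  4.73e-02  0.00e+00 -2.16e+01]
[ 4.00e-03  6.21e-02  0.00e+00 -2.88e+01]
```

View pics/c3.png

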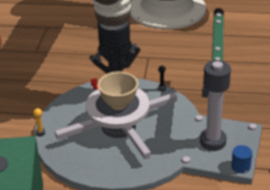

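```bash
python3 drive.py '[[[-0.001, 0.007, 0.002, 0, 0], [-0.001, 0.014, 0.002, 0, 0], [-0.001, 0.021, 0.002, 0, 0], [-0.001, 0.021, 0.002, 0, 0]]]'
python3 drive.py '[[[-0.001, 0.009, 0, -3.6, 0], [-0.002, 0.0165, 0, -7.2, 0], [-0.002, 0.024, 0, -10.8, 0], [-0.002, 0.032, 0, -14.4, 0], [-0.001, 0.0395, 0, -18, 0]]]'
python3 - <<'E'
from h import *
ph=-129.8
print(rel(*push(ph),.071,ph+180))
q=[*push(ph),.071,ph+180]
for k in range(1,6): print(rel(*push(ph+3.6*k),.071,ph+3.6*k+180,q))
E
```

```text
time: 2.5
ee_pos: [0.4741, -0.1049, 0.071]
tcp_rot: [179.9, -0.1, 32.1]
wrist_force: [0.4, -0.1, 0.2]
opening: -0.0
grasp_force: 0.0
time: 2.92
ee_pos: [0.493, -0.1381, 0.0701]
tcp_rot: [-180.0, 0.0, 50.3]
wrist_force: [-2.6, 0.8, 1.0]
opening: 0.0002
grasp_force: 0.8
[-0.0007  0.0018 -0.0009  0.1484]
[-1.2e-03  7.6e-03  0.0e+00 -3.6e+00]
[-1.90e-03  1.52e-02  0.00e+00 -7.20e+00]
[-2.10e-03  2.29e-02  0.00e+00 -1.08e+01]
[-1.80e-03  3.05e-02  0.00e+00 -1.44e+01]
[-1.10e-03  3.82e-02  0.00e+00 -1.80e+01]
```

```bash
python3 drive.py '[[[-0.001, 0.0085, 0, -3.6, 0], [-0.002, 0.016, 0, -7.2, 0], [-0.002, 0.024, 0, -10.8, 0], [-0.002, 0.0315, 0, -14.4, 0], [-0.001, 0.039, 0, -18, 0]]]'
python3 drive.py '[[[-0.001, 0.0075, 0, -3.6, 0], [-0.002, 0.015, 0, -7.2, 0], [-0.002, 0.023, 0, -10.8, 0], [-0.002, 0.0305, 0, -14.4, 0], [-0.001, 0.038, 0, -18, 0]]]'
python3 - <<'E'
from h import *
ph=-93.8
print(rel(*push(ph),.071,ph+180))
a=vision.camera("top")[140:310,215:415];b=vision.camera("scene")[180:370,170:440]
cv2.imwrite("pics/c4.png",np.vstack([cv2.resize(a,(400,340)),cv2.resize(b,(400,260))]))
E
```

```text
time: 3.33
ee_pos: [0.5222, -0.1639, 0.0699]
tcp_rot: [-180.0, 0.0, 68.3]
wrist_force: [-2.8, -0.9, -0.9]
opening: -0.0002
grasp_force: 0.8
time: 3.75
ee_pos: [0.5573, -0.1789, 0.0699]
tcp_rot: [-180.0, 0.0, 86.3]
wrist_force: [-2.6, -0.7, -0.4]
opening: -0.0
grasp_force: 0.8
[-0.0013  0.0004 -0.0011  0.1316]
```

View pics/c4.png

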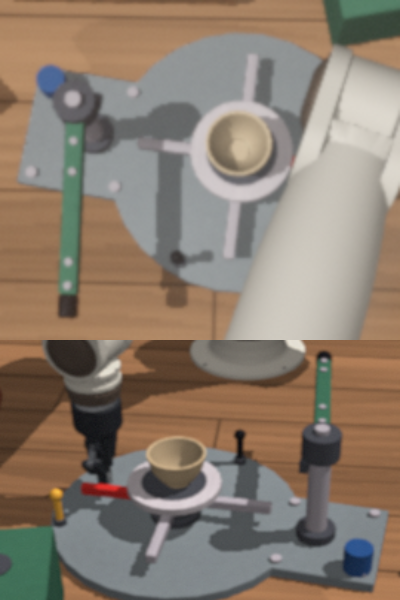

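```bash
cat >> h.py <<'E'
def spokes(im,n,red=False,z=.063):
    h=cv2.cvtColor(im,cv2.COLOR_BGR2HSV)
    m=((h[...,1]<45)&(h[...,2]>140)) if not red else (((h[...,0]<9)|(h[...,0]>172))&(h[...,1]>160)&(h[...,2]>110))
    y,x=np.nonzero(m);i=vision.camera_info(n);E=np.array(i["extrinsics"])
    D=(E[:3,:3]@np.linalg.solve(np.array(i["mtx"]),np.c_[x,y,np.ones(len(x))].T)).T
    P=E[:3,3]+D*((z-E[2,3])/D[:,2])[:,None];P=P[:,:2]-C
    r=np.hypot(*P.T);k=(r>.095)&(r<.152);P=P[k];a=np.degrees(np.arctan2(P[:,1],P[:,0]))
    out=[]
    for b in range(-180,180,10):
        s=(a>=b)&(a<b+10)
        if s.sum()>3: out.append((b,int(s.sum()),round(a[s].mean(),1)))
    return out
E
python3 - <<'E'
from h import *
t=cv2.imread("pics/top0.png");s=cv2.imread("pics/scene0.png")
print(spokes(t,"top"));print(spokes(t,"top",1))
T=vision.camera("top");S=vision.camera("scene")
print(spokes(T,"top"));print(spokes(S,"scene"),spokes(S,"scene",1))
E
```

```text
[(-180, 160, np.float64(-175.2)), (-170, 155, np.float64(-165.0)), (-160, 122, np.float64(-156.0)), (-150, 4, np.float64(-148.2)), (-140, 72, np.float64(-132.7)), (-130, 149, np.float64(-125.1)), (-120, 136, np.float64(-115.1)), (-110, 126, np.float64(-105.1)), (-100, 111, np.float64(-95.2)), (-90, 105, np.float64(-85.3)), (-80, 101, np.float64(-75.0)), (-70, 36, np.float64(-67.7)), (-60, 143, np.float64(-54.9)), (-50, 147, np.float64(-45.0)), (-40, 143, np.float64(-35.0)), (-30, 144, np.float64(-25.0)), (-20, 140, np.float64(-15.0)), (-10, 143, np.float64(-5.1)), (0, 145, np.float64(4.9)), (10, 132, np.float64(14.7)), (20, 60, np.float64(25.5)), (30, 142, np.float64(35.0)), (40, 120, np.float64(44.5)), (50, 60, np.float64(54.2)), (60, 15, np.float64(63.3)), (80, 86, np.float64(85.3)), (90, 90, np.float64(95.1)), (100, 80, np.float64(104.9)), (110, 79, np.float64(115.4)), (120, 71, np.float64(123.1)), (130, 38, np.float64(137.3)), (140, 127, np.float64(145.5)), (150, 150, np.float64(154.9)), (160, 137, np.float64(165.2)), (170, 149, np.float64(174.8))]
[(-160, 4, np.float64(-150.3)),
[... 1384 characters left out ...]
(-50, 33, np.float64(-45.2)), (-40, 33, np.float64(-35.0)), (-30, 30, np.float64(-25.1)), (-20, 27, np.float64(-16.3)), (-10, 138, np.float64(-4.2)), (0, 57, np.float64(6.0)), (10, 137, np.float64(15.2)), (20, 154, np.float64(24.7)), (30, 52, np.float64(34.3)), (40, 10, np.float64(41.7)), (50, 6, np.float64(57.9)), (60, 24, np.float64(67.2)), (70, 15, np.float64(77.9)), (80, 51, np.float64(85.7)), (90, 71, np.float64(94.8)), (100, 64, np.float64(104.7)), (110, 41, np.float64(114.9)), (120, 29, np.float64(125.4)), (130, 27, np.float64(133.5)), (140, 35, np.float64(146.6)), (150, 63, np.float64(155.2)), (160, 20, np.float64(162.2))] [(-100, 48, np.float64(-92.2)), (-90, 78, np.float64(-86.8))]
```

```bash
sed -i 's/(h\[...,1\]<45)&(h\[...,2\]>140)/(h[...,1]<25)\&(h[...,2]>150)/; s/range(-180,180,10)/range(-180,180,90)/; s/b+10)/b+90)/' h.py
python3 - <<'E'
from h import *
t=cv2.imread("pics/top0.png")
T=vision.camera("top");h=cv2.cvtColor(T,cv2.COLOR_BGR2HSV);print(h[180,338:345].tolist(),h[180,380])
for im in(t,T): print([(b,n,float(a)) for b,n,a in spokes(im,"top")])
E
```

```text
[[169, 11, 190], [165, 11, 188], [165, 11, 184], [165, 9, 170], [150, 2, 137], [90, 2, 111], [90, 5, 103]] [ 19  17 207]
[(-180, 995, -136.5), (-90, 1050, -40.0), (0, 699, 33.1), (90, 880, 142.8)]
[(-180, 1201, -130.0), (-90, 681, -58.9), (0, 286, 39.4), (90, 808, 142.8)]
```

```bash
sed -i 's/(h\[...,1\]<25)&(h\[...,2\]>150)/(h[...,0]>130)\&(h[...,1]<40)\&(h[...,2]>140)/; s/range(-180,180,90)/range(-165,195,30)/; s/b+90)/b+30)/' h.py
python3 - <<'E'
from h import *
t=cv2.imread("pics/top0.png")
T=vision.camera("top")
for im in(t,T): print([(b,n,float(a)) for b,n,a in spokes(im,"top")])
E
```

```text
[(-165, 17, -152.3), (-75, 112, -56.1), (15, 121, 33.3), (105, 90, 121.9)]
[(-15, 109, -3.9), (75, 42, 84.7), (165, 113, 174.2)]
```

```bash
sed -i 's/^C=.*/C=np.array([.5895,-.0605])/' h.py
python3 - <<'E'
from h import *
t=cv2.imread("pics/top0.png");s=cv2.imread("pics/scene0.png")
T=vision.camera("top")
for im in(t,T): print([(b,n,float(a)) for b,n,a in spokes(im,"top")])
print(spokes(t,"top",1))
# brass: local blob in top and scene, saturation weights
for im,(x0,y0,x1,y1) in((t,(391,195,404,213)),(s,(201,284,217,318))):
    h=cv2.cvtColor(im,cv2.COLOR_BGR2HSV)[y0:y1,x0:x1];m=(h[...,0]>10)&(h[...,0]<30)&(h[...,1]>140)&(h[...,2]>110)
    print(y0);print("\n".join("".join("#" if v else "." for v in r) for r in m))
np.save("/tmp/T.npy",T)
E
```

```text
[(-165, 16, -152.7), (-75, 112, -57.1), (15, 118, 33.2), (105, 89, 122.8)]
[(-15, 110, -4.6), (75, 37, 85.4), (165, 117, 174.9)]
[(-165, 73, np.float64(-147.3))]
195
.............
.............
.............
.............
.......#.....
.....####....
....######...
....######...
....######...
....######...
...#####.....
...###.......
.............
.............
.............
.............
.............
.............
284
................
................
................
................
....######......
...########.....
..#########.....
..#########.....
..#########.....
..#########.....
..########......
..########......
...######.......
....#####.......
.....####.......
.....#####......
.....#####......
.....#####......
.....#####......
......####......
.......###......
.......###......
.......####.....
.......####.....
.......####.....
.......####.....
.......####.....
................
................
................
................
................
................
................
```

Run:
```python
from h import *
p,g=tri((397.5,202.3),(207.2,292.5));q=plane("top",(397.5,202.3),.082)
for w in(p,q): d=w[:2]-C;print(w,g,np.hypot(*d),np.degrees(np.arctan2(d[1],d[0])))
o=bot.get_obs();f=[*o["ee_pos"],86.2]
print(f)
# rotate the tool about C by increments
v=np.array(f[:2])-C
for k in (3.5,7,10.5,14,17.5):
    a=np.radians(k);R=np.array([[np.cos(a),-np.sin(a)],[np.sin(a),np.cos(a)]]);print(k,rel(*(C+R@v),f[2],f[3]+k,f))
```

```text
[ 0.63181448 -0.23656552  0.07903703] 0.0019138362314557135 0.1810789350507531 -76.48619012658851
[ 0.6309061  -0.23518845  0.082     ] 0.0019138362314557135 0.17952860591870712 -76.66537119860952
[np.float64(0.5569204965943789), np.float64(-0.17819363797445043), np.float64(0.06990186269115467), 86.2]
3.5 [-1.3e-03  7.3e-03  0.0e+00 -3.5e+00]
7 [-2.10e-03  1.48e-02  0.00e+00 -7.00e+00]
10.5 [-2.50e-03  2.22e-02  0.00e+00 -1.05e+01]
14 [-2.40e-03  2.97e-02  0.00e+00 -1.40e+01]
17.5 [-1.90e-03  3.71e-02  0.00e+00 -1.75e+01]
```

```bash
python3 drive.py '[[[-0.0013, 0.0073, 0, -3.5, 0], [-0.0021, 0.0148, 0, -7, 0], [-0.0025, 0.0222, 0, -10.5, 0], [-0.0024, 0.0297, 0, -14, 0], [-0.0024, 0.0297, 0, -14, 0]]]'
python3 - <<'E'
from h import *
print([(b,n,float(a)) for b,n,a in spokes(vision.camera("top"),"top")])
o=bot.get_obs();f=[*o["ee_pos"],o["tcp_rot"][2]];v=np.array(f[:2])-C
for k in (1,2,3,4,5):
    a=np.radians(k);R=np.array([[np.cos(a),-np.sin(a)],[np.sin(a),np.cos(a)]]);print(k,rel(*(C+R@v),f[2],f[3]+k,f))
E
```

```text
time: 4.52
ee_pos: [0.5873, -0.1826, 0.0698]
tcp_rot: [180.0, 0.0, 100.3]
wrist_force: [0.2, -0.0, 0.2]
opening: -0.0002
grasp_force: 0.0
[(-15, 111, 9.5), (75, 41, 99.4)]
1 [-4.0e-04  2.1e-03  0.0e+00 -1.0e+00]
2 [-8.0e-04  4.2e-03  0.0e+00 -2.0e+00]
3 [-1.1e-03  6.3e-03  0.0e+00 -3.0e+00]
4 [-1.4e-03  8.4e-03  0.0e+00 -4.0e+00]
5 [-1.60e-03  1.05e-02  0.00e+00 -5.00e+00]
```

```bash
python3 drive.py '[[[-0.0004, 0.0021, 0, -1, 0], [-0.0008, 0.0042, 0, -2, 0], [-0.0011, 0.0063, 0, -3, 0], [-0.0014, 0.0082, 0, -3.9, 0], [-0.0014, 0.0082, 0, -3.9, 0]]]'
python3 - <<'E'
from h import *
print([(b,n,float(a)) for b,n,a in spokes(vision.camera("top"),"top")])
E
```

```text
time: 4.98
ee_pos: [0.5952, -0.1825, 0.0698]
tcp_rot: [180.0, -0.0, 104.2]
wrist_force: [0.1, -0.4, 0.4]
opening: -0.0
grasp_force: 0.1
[(-15, 85, 11.8), (15, 25, 15.8), (75, 36, 101.6), (105, 9, 106.1)]
```

```bash
python3 drive.py '[[[-0.0002, 0.0009, 0, -0.4, 0], [-0.0003, 0.0017, 0, -0.8, 0], [-0.0003, 0.0017, 0, -0.8, 0]]]'
python3 drive.py '[[[0, -0.01, 0, 0, 0], [0, -0.02, 0, 0, 0], [0, -0.02, -0.04, 0, 0], [0, -0.02, -0.08, 0, 0], [0, -0.02, -0.12, 0, 0]]]'
python3 drive.py '[[[0, 0, -0.04, 0, 0], [0, 0, -0.08, 0, 0], [0, 0, -0.12, 0, 0], [-0.04, 0, -0.13, 0, 0], [-0.08, 0, -0.13, 0, 0]]]'
python3 - <<'E'
from h import *
print(rel(.3,-.32,.32,40))
E
```

```text
time: 5.28
ee_pos: [0.5968, -0.1825, 0.0698]
tcp_rot: [180.0, 0.0, 104.9]
wrist_force: [-1.1, -0.6, 0.5]
opening: 0.0
grasp_force: 0.4
time: 5.7
ee_pos: [0.5756, -0.1877, 0.1908]
tcp_rot: [-179.9, -0.0, 104.9]
wrist_force: [1.7, -0.1, 1.0]
opening: -0.0002
grasp_force: 0.0
time: 6.12
ee_pos: [0.5978, -0.2648, 0.3261]
tcp_rot: [179.6, 0.3, 105.1]
wrist_force: [1.9, -0.1, 0.7]
opening: 0.0001
grasp_force: 0.0
[ 2.40000e-02 -3.01900e-01  6.10000e-03  6.50575e+01]
```

```bash
python3 drive.py '[[[0, -0.04, 0, 7, 0], [0, -0.08, 0, 14, 0], [0, -0.12, 0, 21, 0], [0, -0.16, 0, 28, 0], [0, -0.2, 0, 35, 0]]]'
python3 - <<'E'
from h import *
T=vision.camera("top");S=vision.camera("scene")
print([(b,n,float(a)) for b,n,a in spokes(T,"top")],spokes(T,"top",1))
a=cv2.resize(T[140:310,215:415],(640,544));cv2.imwrite("pics/c5.png",a)
cv2.imwrite("pics/top1.png",T);cv2.imwrite("pics/scene1.png",S)
E
```

```text
time: 6.53
ee_pos: [0.4022, -0.3165, 0.3192]
tcp_rot: [-180.0, -0.0, 69.5]
wrist_force: [-0.7, -0.6, 0.6]
opening: -0.0002
grasp_force: 0.0
[(-165, 22, -164.1), (-75, 4, -72.3), (-15, 72, 12.3), (15, 36, 16.3), (75, 30, 102.2), (105, 12, 106.2)] [(-105, 72, np.float64(-77.8)), (-75, 6, np.float64(-74.4))]
```

View pics/c5.png

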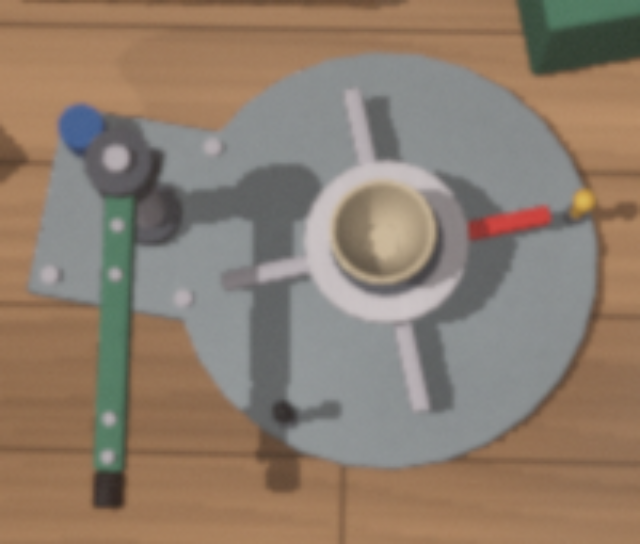

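Run:
```python
from h import *
f=lambda x,y,z:plane("top",(x/3.2+215,y/3.2+140),z)[:2]
ang=lambda d:np.degrees(np.arctan2(d[1],d[0]))
a,b,c,d=f(549,216,.063),f(224,281,.063),f(352,91,.063),f(421,410,.063)
print((a+b)/2,(c+d)/2,ang(a-b),ang(c-d)-90)
for p in(f(584,200.5,.082),f(573,215,.02)): print(p,ang(p-C),ang(p-(a+b+c+d)/4))
t=cv2.imread("pics/top1.png")
# arm: pivot and bar line
g=mask(t,*GR,(235,195,262,292));y,x=np.nonzero(g);P=np.array([plane("top",(u,v),.21)[:2] for u,v in zip(x,y)])
l=cv2.fitLine(P.astype(np.float32),2,0,.01,.01).ravel();print("bar",l)
for q in((116,157,.233),): print("post",f(*q))
print(rel(.4,.25,.32,90))
```

```text
[ 0.58712918 -0.062589  ] [ 0.58754788 -0.06197204] -77.35199685305821 -76.97803385445053
[ 0.62987914 -0.23518784] -76.9846563109661 -76.17796862607797
[ 0.63025958 -0.23408278] -76.7855759886526 -75.97302070582317
bar [0.9999909  0.00426531 0.49009946 0.15495741]
post [0.6233339  0.15541466]
[ 5.31000e-01 -1.99400e-01  1.10000e-03 -2.06122e+01]
```

```bash
cat >> h.py <<'E'
PV=np.array([.624,.156])
def ap(th,r=.14,d=.0265):
    a=np.radians(th);return PV+r*np.array([np.cos(a),np.sin(a)])+d*np.array([np.sin(a),-np.cos(a)])
E
python3 - <<'E'
from h import *
o=bot.get_obs();print(o["q"],o["tcp_rot"],ap(180.5,d=.055))
print(rel(*ap(180.5,d=.055),.32,0.5))
E
```

```text
[-3.84073495e+01  1.42405306e+00  1.36835528e+01  1.02191283e+02
 -5.12919392e-02  7.22048036e+01] [1.79950722e+02 6.96860284e-02 6.93877864e+01] [0.48352537 0.20977619]
[ 5.22700e-01 -1.07000e-01  1.10000e-03  6.88878e+01]
```

```bash
python3 drive.py '[[[0.04, -0.0082, 0, 0, 0], [0.08, -0.0164, 0, 0, 0], [0.12, -0.0246, 0, 0, 0], [0.16, -0.0328, 0, 0, 0], [0.2, -0.041, 0, 0, 0]]]'
python3 drive.py '[[[0.04, -0.0082, 0, 0, 0], [0.08, -0.0164, 0, 0, 0], [0.12, -0.0246, 0, 0, 0], [0.16, -0.0328, 0, 0, 0], [0.2, -0.041, 0, 0, 0]]]'
python3 - <<'E'
from h import *
o=bot.get_obs();print(o["ee_pos"])
print(rel(*ap(180.5,d=.055),.32,90.5))
E
```

```text
time: 7.05
ee_pos: [0.4343, -0.1127, 0.3199]
tcp_rot: [180.0, -0.0, 69.9]
wrist_force: [1.0, -0.1, 0.5]
opening: 0.0002
grasp_force: 0.0
time: 7.47
ee_pos: [0.4646, 0.0895, 0.32]
tcp_rot: [180.0, -0.0, 69.9]
wrist_force: [1.4, -0.4, 0.8]
opening: -0.0004
grasp_force: 0.0
[0.46457844 0.0895024  0.32000185]
[  0.1195  -0.0234   0.     -20.5513]
```

```bash
python3 drive.py '[[[0.04, -0.008, 0, -7, 0], [0.08, -0.016, 0, -14, 0], [0.1195, -0.0234, 0, -20.5, 0], [0.1195, -0.0234, 0, -20.5, 0], [0.1195, -0.0234, 0, -20.5, 0]]]'
python3 drive.py '[[[0, 0, 0.036, 0, 0], [0, 0, 0.072, 0, 0], [0, 0, 0.107, 0, 0], [0, 0, 0.107, 0, 0]]]'
python3 - <<'E'
from h import *
print(rel(*ap(180.5,d=.024),.213,90.5))
th=180.5;q=[*ap(th,d=.024),.213,th-90]
for k in range(1,6): print(rel(*ap(th+4*k,d=.023),.213,th+4*k-90,q))
a=vision.camera("top")[120:310,215:415];b=vision.camera("scene")[160:370,240:460]
cv2.imwrite("pics/c6.png",np.hstack([cv2.resize(a,(400,380)),cv2.resize(b,(400,380))]))
E
```

```text
time: 7.88
ee_pos: [0.4838, 0.2095, 0.3189]
tcp_rot: [-179.9, 0.0, 90.6]
wrist_force: [-0.2, 0.0, 0.0]
opening: -0.0002
grasp_force: 0.0
time: 8.22
ee_pos: [0.4814, 0.2053, 0.2057]
tcp_rot: [-179.5, 0.2, 90.3]
wrist_force: [-0.2, 0.0, -1.7]
opening: 0.0004
grasp_force: 0.0
[-0.0265  0.0022 -0.0073 -0.2215]
[-1.08e-02 -1.30e-03  0.00e+00 -4.00e+00]
[-2.07e-02 -1.80e-03  0.00e+00 -8.00e+00]
[-3.06e-02 -1.70e-03  0.00e+00 -1.20e+01]
[-4.05e-02 -9.00e-04  0.00e+00 -1.60e+01]
[-5.03e-02  6.00e-04  0.00e+00 -2.00e+01]
```

View pics/c6.png

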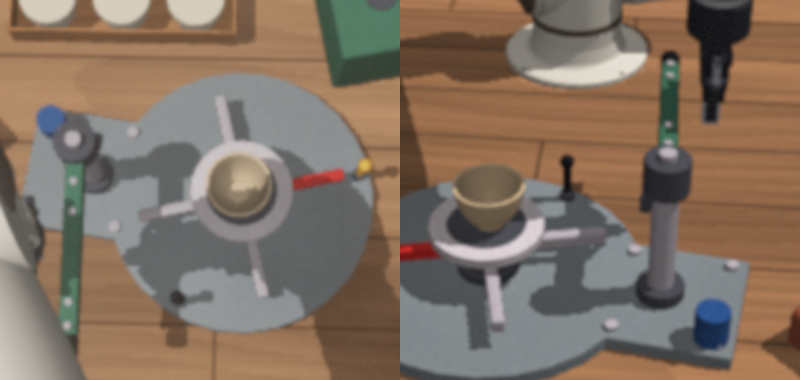

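The fingertips are beside the green arm, on its outer side. The wheel still points at the pin.

```bash
python3 drive.py '[[[-0.01, 0, 0, 0, 0], [-0.02, 0, 0, 0, 0], [-0.029, 0, 0, 0, 0], [-0.029, 0, 0, 0, 0]]]'
python3 drive.py '[[[-0.0108, -0.0013, 0, -4, 0], [-0.0207, -0.0018, 0, -8, 0], [-0.0306, -0.0017, 0, -12, 0], [-0.0405, -0.0009, 0, -16, 0], [-0.0503, 0.0006, 0, -20, 0]]]'
python3 - <<'E'
from h import *
o=bot.get_obs();print(o["ee_pos"],rel(*ap(200.5,d=.023),.213,110.5))
E
```

```text
time: 8.65
ee_pos: [0.4851, 0.1771, 0.2147]
tcp_rot: [179.8, -0.0, 90.3]
wrist_force: [0.6, -1.1, 0.2]
opening: 0.0003
grasp_force: 0.0
time: 9.07
ee_pos: [0.4856, 0.1281, 0.2138]
tcp_rot: [179.9, -0.0, 110.6]
wrist_force: [0.4, 2.8, -0.3]
opening: 0.0001
grasp_force: 1.0
[0.48559424 0.12812289 0.21378485] [ 0.0006 -0.0006  0.0008  0.0868]
```

```bash
python3 drive.py '[[[-0.0098, -0.0013, 0, -4, 0], [-0.0197, -0.0018, 0, -8, 0], [-0.0296, -0.0017, 0, -12, 0], [-0.0395, -0.0009, 0, -16, 0], [-0.0493, 0.0006, 0, -20, 0]]]'
python3 drive.py '[[[-0.0098, -0.0013, 0, -4, 0], [-0.0197, -0.0018, 0, -8, 0], [-0.0296, -0.0017, 0, -12, 0], [-0.0395, -0.0009, 0, -16, 0], [-0.0493, 0.0006, 0, -20, 0]]]'
python3 - <<'E'
from h import *
o=bot.get_obs();print(o["ee_pos"],o["q"],rel(*ap(240.5,d=.023),.213,150.5))
E
```

```text
time: 9.48
ee_pos: [0.5033, 0.082, 0.2137]
tcp_rot: [179.9, -0.0, 130.6]
wrist_force: [-0.8, 1.1, 1.2]
opening: 0.0
grasp_force: 1.1
time: 9.9
ee_pos: [0.5357, 0.0447, 0.2137]
tcp_rot: [180.0, 0.0, 150.6]
wrist_force: [-1.3, 2.7, 1.5]
opening: -0.0002
grasp_force: 1.1
[0.53573037 0.04473193 0.21366583] [4.76348863e+00 2.55866047e+00 2.79996024e+00 9.02133732e+01
 1.95829537e-02 3.41954716e+01] [0.001  0.0003 0.0007 0.068 ]
```

Next, 16° more, then slowly onto the stop while watching the force.

```bash
python3 drive.py '[[[-0.0098, -0.0013, 0, -4, 0], [-0.0197, -0.0018, 0, -8, 0], [-0.0296, -0.0017, 0, -12, 0], [-0.0395, -0.0009, 0, -16, 0], [-0.0395, -0.0009, 0, -16, 0]]]'
python3 drive.py '[[[-0.0025, -0.0003, 0, -1, 0], [-0.005, -0.0006, 0, -2, 0], [-0.0074, -0.0009, 0, -3, 0], [-0.0074, -0.0009, 0, -3, 0]]]'
python3 drive.py '[[[-0.0012, -0.0001, 0, -0.5, 0], [-0.0025, -0.0003, 0, -1, 0], [-0.0025, -0.0003, 0, -1, 0]]]'
python3 drive.py '[[[-0.0012, -0.0001, 0, -0.5, 0], [-0.0025, -0.0003, 0, -1, 0], [-0.0025, -0.0003, 0, -1, 0]]]'
```

```text
time: 10.32
ee_pos: [0.5706, 0.0241, 0.2131]
tcp_rot: [180.0, 0.0, 166.5]
wrist_force: [0.5, 0.2, 0.4]
opening: 0.0002
grasp_force: 0.0
time: 10.65
ee_pos: [0.5766, 0.0224, 0.213]
tcp_rot: [180.0, 0.0, 169.4]
wrist_force: [0.2, 1.3, 0.1]
opening: -0.0002
grasp_force: 0.0
time: 10.9
ee_pos: [0.5789, 0.0217, 0.2128]
tcp_rot: [180.0, 0.0, 170.4]
wrist_force: [0.2, -0.4, 1.3]
opening: 0.0001
grasp_force: 0.3
time: 11.15
ee_pos: [0.5808, 0.021, 0.2128]
tcp_rot: [180.0, -0.1, 171.5]
wrist_force: [-4.6, -0.1, 3.5]
opening: 0.0001
grasp_force: 2.3
```

```bash
python3 drive.py '[[[-0.0008, 0, 0, 0, 0], [-0.0015, 0, 0, 0, 0], [-0.0015, 0, 0, 0, 0]]]'
```

```text
time: 11.4
ee_pos: [0.5809, 0.021, 0.2128]
tcp_rot: [180.0, -0.2, 171.4]
wrist_force: [-13.0, 1.4, 5.6]
opening: 0.0002
grasp_force: 6.6
```

The tool stopped moving and the force rose to 13 N, so the arm is against its stop. Backing off and clearing the view.

```bash
python3 drive.py '[[[0.01, 0, 0, 0, 0], [0.025, 0, 0, 0, 0], [0.04, 0, 0, 0, 0], [0.04, 0, -0.04, 0, 0], [0.04, 0, -0.08, 0, 0]]]'
python3 drive.py '[[[0.04, 0, -0.02, 0, 0], [0.08, 0, -0.04, 0, 0], [0.12, 0.04, -0.04, 0, 0], [0.14, 0.07, -0.04, 0, 0], [0.15, 0.11, -0.04, 0, 0]]]'
python3 drive.py '[[[0, 0.04, 0, 0, 0], [0, 0.08, 0, 0, 0], [0, 0.12, 0, 0, 0], [0, 0.16, 0, 0, 0], [0, 0.16, 0, 0, 0]]]'
python3 - <<'E'
from h import *
T=vision.camera("top");S=vision.camera("scene")
print([(b,n,float(a)) for b,n,a in spokes(T,"top")],spokes(T,"top",1))
g=mask(T,*GR,(235,180,350,260));y,x=np.nonzero(g);P=np.array([plane("top",(u,v),.21)[:2] for u,v in zip(x,y)])
l=cv2.fitLine(P.astype(np.float32),2,0,.01,.01).ravel();print("bar",l,np.degrees(np.arctan2(l[1],l[0])))
cv2.imwrite("pics/c7.png",np.hstack([cv2.resize(T[120:310,215:415],(400,380)),cv2.resize(S[160:370,190:430],(400,350)) if 0 else cv2.resize(S[160:370,190:410],(400,380))]))
E
```

```text
time: 11.82
ee_pos: [0.5407, 0.0268, 0.2899]
tcp_rot: [-179.9, -0.5, 171.4]
wrist_force: [2.0, -0.9, 2.2]
opening: 0.0001
grasp_force: 0.0
time: 12.23
ee_pos: [0.4116, 0.1467, 0.3346]
tcp_rot: [179.9, 0.2, 171.3]
wrist_force: [1.6, 0.9, 0.4]
opening: 0.0004
grasp_force: 0.0
time: 12.65
ee_pos: [0.438, 0.3104, 0.3302]
tcp_rot: [-180.0, -0.1, 171.6]
wrist_force: [1.0, 0.2, -0.3]
opening: -0.0001
grasp_force: 0.0
[(-75, 10, -72.4), (-15, 72, 12.3), (15, 36, 16.3), (75, 85, 102.0), (105, 30, 106.1)] [(-105, 69, np.float64(-77.6)), (-75, 4, np.float64(-74.7))]
bar [0.15522045 0.9878799  0.6001932  0.02198169] 81.07041
```

View pics/c7.png

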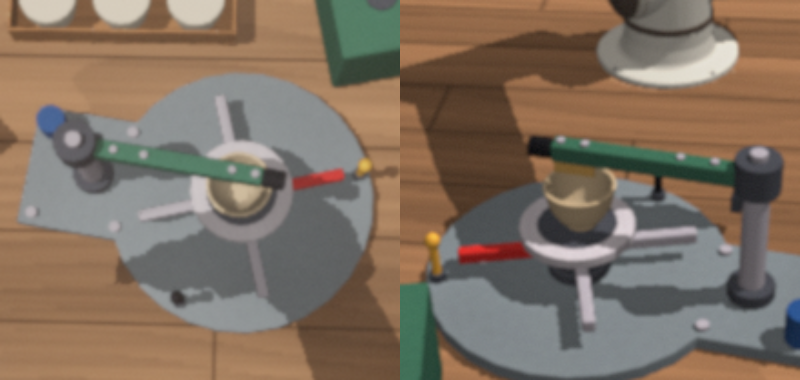

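The template arm is over the bowl at 261.1° (261.0° expected for home). The red spoke is at about -76.7° and the pin at about -76.6°. Nothing else has moved.

```bash
python3 -c "
from workcell import bot, vision, ticket
print(ticket.job_done())"
```

```text
the job is handed in; nothing more can be done
None
```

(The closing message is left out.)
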